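# Shim the rocking truing stand

## Robot

A 6-joint arm with a two-finger parallel gripper is mounted at the origin on the work surface. World frame = base frame: x ahead of the robot, y to its left, z up, the work surface at z = 0. Lengths are in mm, angles in rad, forces in N, time in s.
With the tool pointing down it reaches from about 400 to 925 mm from the base axis. Payload 12.5 kg.
Tool frame: the origin (TCP) lies at the very end of the fingers, on their centre line; the grasp point (between the pads) lies hold_point_z behind it (hold_point_z is the distance from the TCP to the grasp point, in mm); z points along the fingers, y is the line along which they close (so a half turn about z gives the same grasp; the last joint's range is limited). The gripper opens to 95 mm and grips with 3 to 60 N. Pads are 20 mm wide; open, the fingers measure 119 mm over their backs; the gripper's body (75 mm by 180 mm) begins 59 mm behind the grasp point.
Start: joints at [1.121, 0.491, 1.559, -0, 1.092, -0.106], TCP at [210.651, 588.45, 214.661] pointing down, gripper open.
Joint ranges: [-3.1, 3.1], [-0.84, 2.19], [0.05, 2.79], [-1.13, 4.28], [0.06, 2.93], [-2.69, 2.69]. Speed limits (rad/s): [2.22, 2.22, 2.79, 3.14, 3.14, 3.14].

## Interface

Orientations are given as a unit quaternion [w, x, y, z].
In Python, from cell import * gives the robot as it stands.
- The arm moves only by the tool jog_arm, never from a script. Its argument "rows" is a list of rows, each a list of 7 numbers: the shift along the tool's x, y, z scaled (see below), then the turn, a rotation vector about the tool's x, y, z scaled (see below), then the gripper command: -1 is shut, 1 is fully open, values between are in proportion. In form: [[x, y, z, ax, ay, az, fingers], ...]. A call has 1 to 20 rows; each row is the pose to reach, as a shift and turn from the pose commanded when the call began, along the tool's axes at that moment, turning the shorter way round; what a row does not reach only later rows make up. The controller multiplies each number of a shift by 20 cm and each number of a turn by 180 degrees. A row lasts 1/10 s, in which the tool goes at most 50 mm and 8.59 degrees, less where a joint would pass 70% of its speed; a pose out of reach is approached as far as the arm can. A call with a number of a shift or a turn outside -1 to 1 is refused whole. A call with a gripper value outside its range is refused whole. The fingers move at their own pace and stop on an object; "grip_force" is the grip in N (left out, the last holds). Time passes only in rows, so rows that repeat a pose let the fingers close. It gives the time, the measured TCP pose, the force, the opening and the grip force at its end, in the units of the state.
- read_state(): the state, without advancing time (a new reading comes with each control period).
- capture(name): name is "side" or "top"; returns the picture (384x512x3 uint8, red, green, blue); there is no depth.
- calibration(name): a dict with "mtx" (3x3 intrinsics, pixels), "k1" (the pictures are not rectified: a ray, as slopes to the right and down, at radius r is drawn at 1 + k1 r^2 times it, then the intrinsics apply), "T" (4x4, takes a point from camera to world coordinates). Camera axes: x right, y up, looking along -z (the intrinsics and any distortion apply to the point x, -y, -z); pixel columns grow to the right and rows downward; lengths in mm; the calibration is good to about 2 mm. A picture is of the moment at which its call begins. calibration takes no time and is no camera call.
- hand_in(): hands the job in; it is judged then, once.
Trained networks look in the newest picture that a camera, given by its name, has taken for a name from the list of things; names that differ only in an ending like _2 or _b are one class to them, and where a whole thing is asked for, a point or a joint stands for the part that bears it (a point fixed in the world has none). Each returns a list of dicts, best first, with "conf" (0 to 1); they miss things now and then, are a little off and sometimes report something else, mostly with a low value. They report only what shows in the picture. A call takes as long as a camera call. They do not tell look-alikes from the thing itself.
- search_frame(query, camera): "extent" ([centre column, centre row, width, height] in pixels, round what is visible of it).
- masks_of(query, camera): "mask" (384x512 bool, what is visible of it) and "extent" ([centre column, centre row, width, height] in pixels, round what is visible of it).
- place_of(query, camera): "xy" ([column, row] in pixels: a listed point, or the origin of a listed thing).
The state is a dict: "clock": time; "qpos": joint angles; "joint_velocities": joint speeds; "tau": joint torques, N m; "position": TCP position; "eef_rot": TCP orientation; "force": force on the tool from outside, world axes, zero at the start; "wrist_torque": the same for the moment, N m; "opening": opening from 0.0 (shut) to 1.0 (fully open); "grip_force": force on a finger pad.
Only numpy, scipy, OpenCV 4.12 (cv2) and the standard library are available. Lean on these libraries where they do the work, as an engineer would, in place of code of your own. Each camera call takes 0.05 s, during which the arm holds its last target. There are 200 camera calls.

## Task

The spindle truing stand rocks because one of its four ball feet is short. With the fingertips, push the juniper wedge along the bench under that short foot until the stand sits level and the rocking stops, then press down firmly on the steel boss at the opposite corner to check that it no longer rocks, and move clear. Do not pick up the wedge or the stand, do not shove the stand out of its place, and leave the other things on the bench undisturbed.

Things in the scene. Friction and masses are not known exactly. Their poses are not given: they have to be found in the camera images.
- stand: Loose steel stand, about 4 kg: dark plate 180 x 220 mm (x, y), 14 mm thick, top 48 mm up when level, on ball feet (radius 16 mm) at (+-70, +-90) mm; vee posts carry a brass spindle (top 110 mm), a grey block stands near the short foot. Origin: plate centre at bench level; z vertical = level. The foot at (+70, -90) is 8 mm short: the stand leans 4 degrees onto it, its opposite foot in the air.
- short_foot (a point): Lowest point of the short ball foot, at (+70, -90, +8) mm in the stand's frame; plate underside 34 mm up, plate edges 20 mm beyond it. Raising the foot 8 mm levels the stand and brings the opposite foot down. That takes only 2 to 4 N of lift (the push on the wedge is 2 to 8 N, most as the toe first bites); once all feet bear, the push stiffens steadily past 10 N, and at about 20 N the stand would slide.
- opposite_foot (a point): Lowest point of the diagonally opposite ball foot, at (-70, +90, 0) mm in the stand's frame: about 8 mm above the bench while the stand leans, on the bench (0) when it is level.
- boss_top (a point): Centre of the top of the steel boss to press, a disc 26 mm across and 4 mm high on the plate straight above the opposite foot; 52 mm above the bench when level. Its axes are those of the stand.
- wedge: Loose juniper wedge 115 x 50 mm, 0.09 kg. Origin: middle of underside; x runs from heel to thin toe. From the toe (x = +57.5, 1.5 mm thick) the ramp rises 14 mm in 100 mm, then a heel 26 mm high, 15 mm long ends at x = -57.5. It starts toe 35 to 75 mm short of the short foot, pointing roughly at it (stand's +y). With the stand level the foot bears near x = +13. It stays where it is left.
- heel_face (a point): Centre of the wedge's flat upright back face (50 mm wide, 26 mm high), 13 mm above the bench: the face to push; pushing goes along the wedge's +x.
- sleeve: Loose copper spindle sleeve standing on end, 34 mm across, 60 mm high; leave alone. Origin: centre of underside.
- plug: Loose juniper pattern plug, stepped, 34 mm across, 55 mm high; leave alone. Origin: centre of underside.
- lotus_ring: Loose brass lotus base ring, 76 mm across, 20 mm high; leave alone. Origin: centre of underside.
- pliers: Loose steel circlip pliers lying flat, 160 x 60 mm, 12 mm high, jaws along their x; leave alone. Origin: middle, bench level.
- agate: Loose domed agate stone, 32 mm across, 13 mm high; leave alone. Origin: centre of underside.
- bell: Loose small brass bell standing on its mouth, 48 mm across, 45 mm high; leave alone. Origin: centre of underside.
Things that resemble listed ones, but are neither listed nor needed, are in the scene too. Of the things that look like the wedge, the middle-sized one is meant.

How it is judged (in metres and radians):
On the way, in this order (a step that is already met when the one before it is completed fails the run):
1. the wedge is pushed under the short foot and the stand is level, its opposite foot on the bench (angle between stand's own z axis and vertical below 0.009 rad and height (world z) of opposite_foot below 0.001 m and contact force between wedge and stand above 0.5 N and horizontal distance between wedge and short_foot below 0.045 m), for 0.2 s.
2. the boss at the opposite corner is pressed by the fingers with more than 3 N while the stand stays level (all of step 1 and contact force between the fingers and stand above 3 N and horizontal distance between the grasp point and boss_top below 0.05 m), for 0.1 s.
At the end, for the whole second after the job is handed in: The stand is level within 0.5 degrees (0.009 rad) and at rest within 30 mm of where it began, its opposite foot within 1 mm of the bench; the wedge lies on the bench under the short foot (its middle within 45 mm of it) and bears on it with more than 0.5 N (all of step 1 and distance of stand from where it was at the start of the episode below 0.03 m and height (world z) of wedge below 0.006 m and linear speed of each of stand, wedge below 0.01 m/s); the robot touches nothing.
It fails at once if the wedge is lifted off the bench (its middle more than 12 mm up) (height (world z) of wedge above 0.012 m).
It fails at once if the stand is lifted (its origin more than 15 mm up) or tipped beyond 0.15 rad (height (world z) of stand above 0.015 m or angle between stand's own z axis and vertical above 0.15 rad).
It fails at once if the stand is shoved more than 30 mm (distance of stand from where it was at the start of the episode above 0.03 m).
It fails at once if another thing on the bench is moved more than 20 mm (distance of any of sleeve, plug, lotus_ring, pliers, agate, bell from where it was at the start of the episode above 0.02 m).
It also fails if it takes over 58 s, if anything falls off the work surface, if the arm or the gripper's body presses on something with over 40 N, if the wrist force passes 120 N, or if a joint passes its speed limit or range.

## Working session

There is one attempt and no reset: what is moved stays moved. The work goes in short steps, Python scripts to look and compute and a tool call to move; the robot and the scene stay as the last step left them, time stands still between calls to the robot, and variables do not carry over. Pictures are saved under pics/ and viewed, at most 10 in all, crops included, and the job is handed in when it is done.

Besides the shell and the picture viewer there is one more tool, called after "Request:" as name(argument=value, ...), one argument or row to a line, values as JSON. jog_arm: Moves the arm, as the interface text tells. Its arguments: {"type":"object","properties":{"rows":{"type":"array"},"grip_force":{"type":"number"}},"required":["rows"]}

```bash
mkdir -p pics
cat > h.py <<'E'
from cell import *
import numpy as np, cv2
def ray(cam,uv):
    c=calibration(cam);M=np.array(c["mtx"]);T=np.array(c["T"])
    d=np.array([(uv[0]-M[0,2])/M[0,0],(uv[1]-M[1,2])/M[1,1]])
    s=d.copy()
    for _ in range(20): s=d/(1+c["k1"]*(s@s))
    return T[:3,3],T[:3,:3]@np.array([s[0],-s[1],-1.])
def at(cam,uv,z):
    o,d=ray(cam,np.array(uv,float));return o+d*(z-o[2])/d[2]
def proj(cam,p):
    c=calibration(cam);M=np.array(c["mtx"]);T=np.array(c["T"])
    q=T[:3,:3].T@(np.array(p,float)-T[:3,3]);s=np.array([q[0],-q[1]])/-q[2]
    s=s*(1+c["k1"]*(s@s));return np.array([M[0,0]*s[0]+M[0,2],M[1,1]*s[1]+M[1,2]])
E
python3 - <<'E'
from h import *
np.set_printoptions(precision=1,suppress=True)
for n in("top","side"):
    im=capture(n);cv2.imwrite(f"pics/{n}0.png",im[:,:,::-1]);print(n,np.array(calibration(n)["T"])[:3,3])
    for q,z in(("wedge",0),("heel_face",13),("short_foot",0),("boss_top",58),("stand",0)):
        for r in place_of(q,n)[:4]: print(q,np.array(r["xy"]),round(r["conf"],2),at(n,r["xy"],z))
print(read_state())
E
```

```text
top [ 397.9  -28.6 1191.7]
wedge [349.9 189.5] 0.91 [ 604.2 -234.3    0. ]
wedge [414.2 226.1] 0.78 [ 502.5 -400.1    0. ]
wedge [307.4 215.8] 0.6 [ 537.4 -119.5    0. ]
heel_face [331.3 192.8] 0.91 [ 594.5 -182.9   13. ]
heel_face [393.9 238.7] 0.86 [ 470.5 -340.2   13. ]
heel_face [323.3 217.4] 0.76 [ 530.7 -159.4   13. ]
boss_top [183.8 248.2] 0.77 [456.9 193.3  58. ]
boss_top [303.2 183.1] 0.72 [ 613.4 -107.5   58. ]
stand [221.4 228.3] 0.84 [510.  105.6   0. ]
side [  63.9 -596.7 1053.2]
wedge [260.2 245.5] 0.87 [ 535.1 -114.3    0. ]
wedge [339.5 322.2] 0.66 [ 518.4 -408.3    0. ]
wedge [311.9 257. ] 0.57 [ 608.5 -236.8    0. ]
heel_face [309.1 308.4] 0.98 [ 487.4 -334.7   13. ]
heel_face [270.4 253.8] 0.68 [ 530.5 -157.7   13. ]
short_foot [237.1 213.1] 0.82 [564.3  10.6   0. ]
boss_top [164.8 183.6] 0.59 [458.9 200.2  58. ]
{'clock': 0.6, 'qpos': array([ 1.1,  0.5,  1.6, -0. ,  1.1, -0.1]), 'joint_velocities': array([-0.,  0.,  0., -0., -0., -0.]), 'tau': array([  0. , -61.2, -25.8,   0.1,   0. ,   0. ]), 'position': array([210.7, 588.4, 214.7]), 'eef_rot': array([0. , 0.2, 1. , 0. ]), 'force': array([-0.3, -0.5, -0.1]), 'wrist_torque': array([-0.,  0., -0.]), 'grip_force': 0.0, 'opening': 0.9997025679363782}
```

View pics/top0.png

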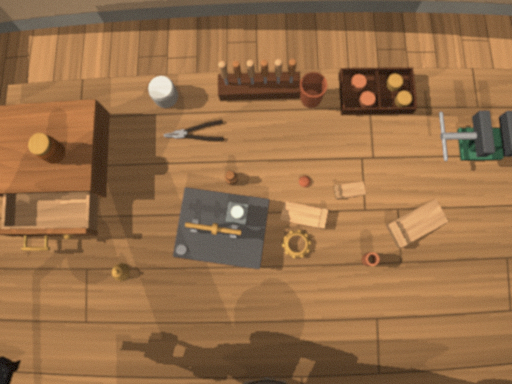

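View pics/side0.png

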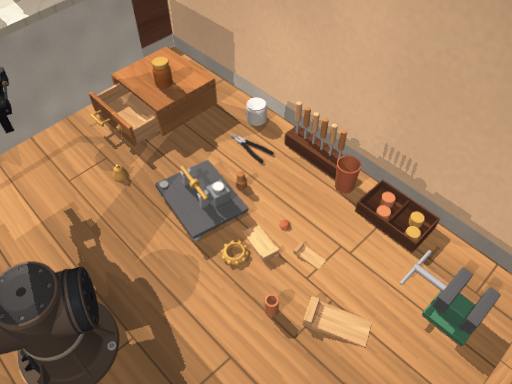

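Run:
```python
import cv2
a=cv2.imread("pics/top0.png")[170:280,165:345];b=cv2.imread("pics/side0.png")[145:285,145:305]
cv2.imwrite("pics/ct.png",cv2.resize(a,(792,484),interpolation=cv2.INTER_CUBIC))
cv2.imwrite("pics/cs.png",cv2.resize(b,(640,560),interpolation=cv2.INTER_CUBIC))
```

```text
(no output)
```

View pics/ct.png

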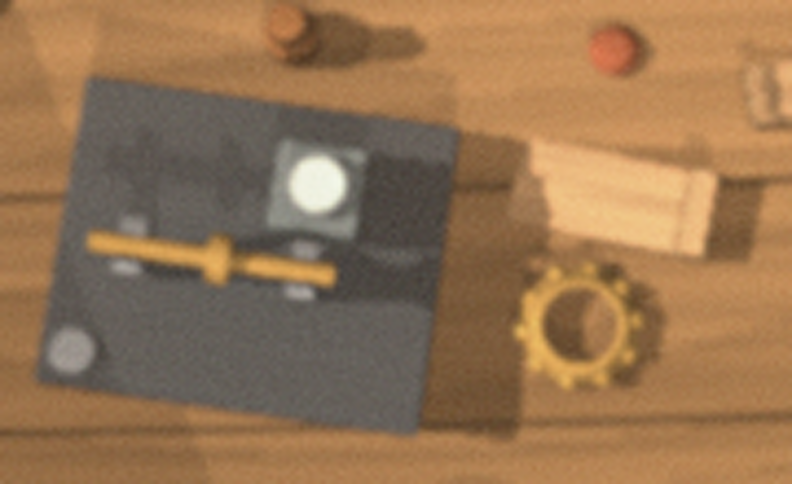

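View pics/cs.png

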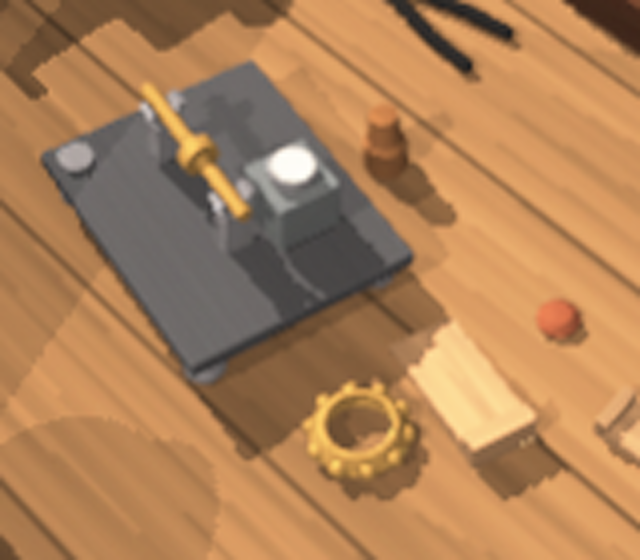

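Run:
```python
from h import *
np.set_printoptions(precision=1,suppress=True)
f=lambda p,z:at("top",(165+(p[0]+.5)/4.4-.5,170+(p[1]+.5)/4.4-.5),z)
g=lambda p,z:at("side",(145+(p[0]+.5)/4-.5,145+(p[1]+.5)/4-.5),z)
S=[(90,110,48),(90,-110,38.4),(-90,110,57.7),(-90,-110,48)]
for h,P in((f,[(92,76),(458,129),(38,381),(417,434)]),(g,[(250,62),(412,255),(42,157),(195,365)])):
    W=np.array([h(p,s[2]) for p,s in zip(P,S)])[:,:2]; L=np.array(S)[:,:2].astype(float)
    Lc=L-L.mean(0);Wc=W-W.mean(0);a=np.arctan2((Lc[:,0]*Wc[:,1]-Lc[:,1]*Wc[:,0]).sum(),(Lc*Wc).sum())
    R=np.array([[np.cos(a),-np.sin(a)],[np.sin(a),np.cos(a)]]);t=W.mean(0)
    print("stand",t,np.degrees(a),"res",(W-(Lc@R.T+t)).ravel(),"foot",R@[70,-90]+t,"boss",R@[-70,90]+t)
print("top heel",f((718,173),26),f((704,257),26),"step",f((690,168),26),f((676,250),26),"toe",f((530,140),1.5),f((512,215),1.5))
print("side heel",g((535,418),26),g((478,452),26),"toe",g((457,320),1.5),g((398,352),1.5))
print("ring",f((578,326),20),"agate",f((613,50),6), "plug",f((285,55),50))
s=read_state();print(s["eef_rot"]);import cell;print([x for x in dir(cell) if 'hold' in x.lower()], getattr(cell,'hold_point_z',None))
```

```text
stand [508.4  99.6] -9.053367279997744 res [-1.3 -2.6 -1.5  3.3  0.7 -2.6  2.2  1.9] foot [563.4  -0.3] boss [453.5 199.5]
stand [508.8 100.2] -8.711393679654714 res [-3.2 -2.1 -2.9  2.2  1.7 -3.2  4.5  3.2] foot [564.4   0.7] boss [453.3 199.8]
top heel [ 550.7 -170.4   26. ] [ 502.  -160.2   26. ] step [ 554.1 -154.2   26. ] [ 506.5 -144.1   26. ] toe [576.5 -62.3   1.5] [532.  -50.3   1.5]
side heel [ 549.9 -167.7   26. ] [ 504.7 -160.    26. ] toe [580.2 -62.8   1.5] [532.  -53.7   1.5]
ring [464.4 -86.4  20. ] agate [ 628.9 -113.3    6. ] plug [622.3  78.8  50. ]
[0.  0.2 1.  0. ]
['hold_point_z'] 18.8
```

```bash
cat >> h.py <<'E'
from scipy.spatial.transform import Rotation as Ro
def rot(q): return Ro.from_quat([q[1],q[2],q[3],q[0]])
def plan(wps,pos=None,R=None):
    """wps: (x,y,z,yaw deg of tool x or None); prints one scaled row per leg, each leg its own call"""
    s=read_state();R=R or rot(s["eef_rot"]);pos=np.array(s["position"]) if pos is None else pos
    for x,y,z,w in wps:
        T=R if w is None else Ro.from_matrix(np.array([[np.cos(w),np.sin(w),0],[np.sin(w),-np.cos(w),0],[0,0,-1]]))
        print(np.round(R.inv().apply(np.array([x,y,z])-pos)/200,4),np.round((R.inv()*T).as_rotvec()/np.pi,4));R=T;pos=np.array([x,y,z],float)
def yaw(): 
    m=rot(read_state()["eef_rot"]).as_matrix();return np.degrees(np.arctan2(m[1,0],m[0,0])),m[:,2]
E
python3 - <<'E'
from h import *
print(yaw(),read_state()["qpos"])
a=np.arctan2(.975,.222)
for w in(a,a-np.pi):
    print(np.degrees(w));plan([(310,430,215,None),(410,210,215,None),(500,0,215,None),(520,-194,215,w)])
E
```

```text
(np.float64(160.30110727750565), array([ 2.09086206e-05,  3.06268076e-05, -9.99999999e-01])) [ 1.12138026e+00  4.90892753e-01  1.55894401e+00 -6.22806573e-06
  1.09171922e+00 -1.05602655e-01]
77.17287657707753
[-0.7347 -0.5783 -0.0018] [0. 0. 0.]
[-0.8415 -0.8671 -0.    ] [0. 0. 0.]
[-0.7776 -0.8369 -0.    ] [0. 0. 0.]
[-0.4211 -0.8795 -0.    ] [ 0.     -0.      0.4618]
-102.82712342292247
[-0.7347 -0.5783 -0.0018] [0. 0. 0.]
[-0.8415 -0.8671 -0.    ] [0. 0. 0.]
[-0.7776 -0.8369 -0.    ] [0. 0. 0.]
[-0.4211 -0.8795 -0.    ] [ 0.      0.     -0.5382]
```

Request:
jog_arm(
  rows=[
    [-0.735,-0.578,0,0,0,0,-0.6],
    [-0.735,-0.578,0,0,0,0,-0.6],
    [-0.735,-0.578,0,0,0,0,-0.6],
    [-0.735,-0.578,0,0,0,0,-0.6],
    [-0.735,-0.578,0,0,0,0,-0.6],
  ],
)

```text
clock: 1.1
position: [311.9, 427.2, 215.0]
eef_rot: [0.0, 0.173, 0.985, -0.0]
force: [0.3, -0.2, -0.2]
opening: 0.638
grip_force: 0.0
```

Request:
jog_arm(
  rows=[
    [-0.84,-0.867,0,0,0,0,-0.6],
    [-0.84,-0.867,0,0,0,0,-0.6],
    [-0.84,-0.867,0,0,0,0,-0.6],
    [-0.84,-0.867,0,0,0,0,-0.6],
    [-0.84,-0.867,0,0,0,0,-0.6],
    [-0.84,-0.867,0,0,0,0,-0.6],
    [-0.84,-0.867,0,0,0,0,-0.6],
  ],
)

```text
clock: 1.8
position: [410.1, 210.1, 214.7]
eef_rot: [0.0, 0.172, 0.985, 0.0]
force: [-0.2, -0.1, -0.5]
opening: 0.2
grip_force: 0.0
```

Request:
jog_arm(
  rows=[
    [-0.78,-0.837,0,0,0,0,-0.6],
    [-0.78,-0.837,0,0,0,0,-0.6],
    [-0.78,-0.837,0,0,0,0,-0.6],
    [-0.78,-0.837,0,0,0,0,-0.6],
    [-0.78,-0.837,0,0,0,0,-0.6],
    [-0.78,-0.837,0,0,0,0,-0.6],
    [-0.78,-0.837,0,0,0,0,-0.6],
  ],
)

```text
clock: 2.5
position: [500.2, 1.2, 214.4]
eef_rot: [-0.0, 0.171, 0.985, 0.0]
force: [-0.6, 0.3, 0.1]
opening: 0.2
grip_force: 0.0
```

Request:
jog_arm(
  rows=[
    [-0.42,-0.88,0,0,0,0.462,-0.6],
    [-0.42,-0.88,0,0,0,0.462,-0.6],
    [-0.42,-0.88,0,0,0,0.462,-0.6],
    [-0.42,-0.88,0,0,0,0.462,-0.6],
    [-0.42,-0.88,0,0,0,0.462,-0.6],
    [-0.42,-0.88,0,0,0,0.462,-0.6],
    [-0.42,-0.88,0,0,0,0.462,-0.6],
    [-0.42,-0.88,0,0,0,0.462,-0.6],
    [-0.42,-0.88,0,0,0,0.462,-0.6],
    [-0.42,-0.88,0,0,0,0.462,-0.6],
    [-0.42,-0.88,0,0,0,0.462,-0.6],
    [-0.42,-0.88,0,0,0,0.462,-0.6],
  ],
)

```text
clock: 3.7
position: [520.3, -192.5, 214.7]
eef_rot: [-0.0, 0.78, 0.625, 0.0]
force: [-0.1, -0.4, 0.2]
opening: 0.204
grip_force: 0.0
```

Run:
```python
from h import *
s=read_state();print(s["clock"],s["position"],yaw(),s["opening"],s["force"])
plan([(519,-196,30,None),(519,-196,7,None)])
```

```text
3.7 [ 520.32906224 -192.46836285  214.68751526] (np.float64(77.43348225123096), array([ 2.33172549e-05,  1.96096647e-04, -9.99999981e-01])) 0.20367397415306657 [-0.06079742 -0.37916923  0.21774429]
[-0.0189 -0.0026  0.9234] [0. 0. 0.]
[-0.     0.     0.115] [0. 0. 0.]
```

Request:
jog_arm(
  rows=[
    [-0.02,0,0.92,0,0,0,-0.6],
    [-0.02,0,0.92,0,0,0,-0.6],
    [-0.02,0,0.92,0,0,0,-0.6],
    [-0.02,0,0.92,0,0,0,-0.6],
    [-0.02,0,0.92,0,0,0,-0.6],
    [-0.02,0,0.92,0,0,0,-0.6],
    [-0.02,0,0.92,0,0,0,-0.6],
  ],
)

```text
clock: 4.4
position: [520.2, -198.0, 32.6]
eef_rot: [0.001, 0.781, 0.624, 0.001]
force: [0.3, 0.6, 0.2]
opening: 0.201
grip_force: 0.0
```

Request:
jog_arm(
  rows=[
    [0,0,0.06,0,0,0,-0.6],
    [0,0,0.11,0,0,0,-0.6],
    [0,0,0.11,0,0,0,-0.6],
    [0,0,0.11,0,0,0,-0.6],
  ],
)

```text
clock: 4.8
position: [519.0, -197.9, 8.4]
eef_rot: [-0.0, 0.782, 0.624, -0.0]
force: [0.0, 0.4, 0.1]
opening: 0.199
grip_force: 0.0
```

Run:
```python
from h import *
s=read_state();print(s["clock"],s["position"],s["force"])
im=capture("side")[:,:,::-1][180:300,170:330];cv2.imwrite("pics/s1.png",cv2.resize(im,(800,600),interpolation=cv2.INTER_CUBIC))
```

```text
4.8 [ 519.03311721 -197.86391148    8.44040116] [0.00818896 0.4090137  0.13000334]
```

View pics/s1.png

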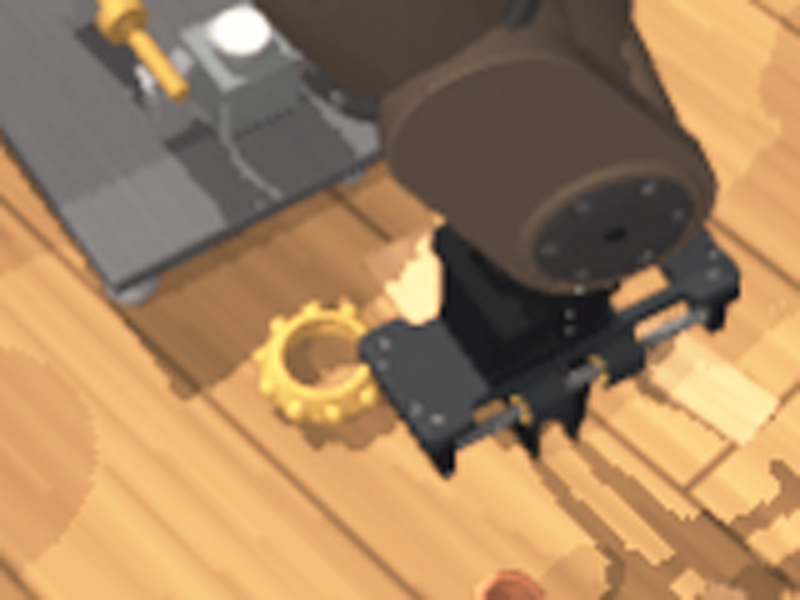

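Request:
jog_arm(
  rows=[
    [0.02,0,0,0,0,0,-0.6],
    [0.04,0,0,0,0,0,-0.6],
    [0.06,0,0,0,0,0,-0.6],
    [0.08,0,0,0,0,0,-0.6],
    [0.09,0,0,0,0,0,-0.6],
    [0.1,0,0,0,0,0,-0.6],
    [0.11,0,0,0,0,0,-0.6],
    [0.12,0,0,0,0,0,-0.6],
    [0.13,0,0,0,0,0,-0.6],
    [0.14,0,0,0,0,0,-0.6],
    [0.16,0,0,0,0,0,-0.6],
    [0.18,0,0,0,0,0,-0.6],
    [0.2,0,0,0,0,0,-0.6],
    [0.22,0,0,0,0,0,-0.6],
    [0.24,0,0,0,0,0,-0.6],
    [0.26,0,0,0,0,0,-0.6],
    [0.28,0,0,0,0,0,-0.6],
    [0.3,0,0,0,0,0,-0.6],
    [0.3,0,0,0,0,0,-0.6],
  ],
)

```text
clock: 6.75
position: [532.6, -138.9, 8.6]
eef_rot: [-0.0, 0.782, 0.624, 0.0]
force: [-0.2, 0.3, 0.0]
opening: 0.201
grip_force: 0.0
```

Run:
```python
from h import *
s=read_state();print(s["clock"],s["position"],s["force"],yaw()[0],s["opening"])
im=capture("side")[:,:,::-1][170:290,190:350];cv2.imwrite("pics/s2.png",cv2.resize(im,(800,600),interpolation=cv2.INTER_CUBIC))
```

```text
6.75 [ 532.55893399 -138.89004426    8.6035353 ] [-0.22982076  0.28720692  0.00226565] 77.16932013007414 0.20147274976858956
```

View pics/s2.png

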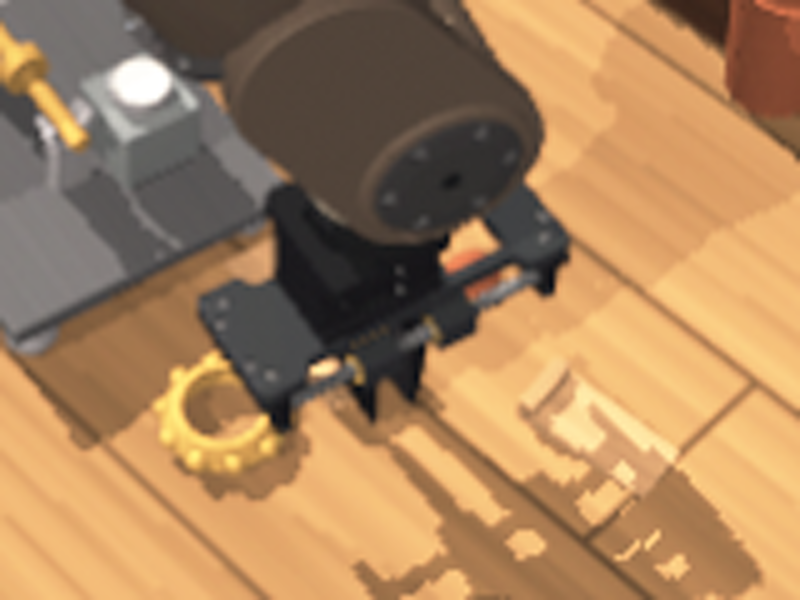

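Request:
jog_arm(
  rows=[
    [0.01,0,0,0,0,0,-0.6],
    [0.02,0,0,0,0,0,-0.6],
    [0.03,0,0,0,0,0,-0.6],
    [0.04,0,0,0,0,0,-0.6],
    [0.05,0,0,0,0,0,-0.6],
    [0.06,0,0,0,0,0,-0.6],
    [0.07,0,0,0,0,0,-0.6],
    [0.08,0,0,0,0,0,-0.6],
    [0.09,0,0,0,0,0,-0.6],
    [0.1,0,0,0,0,0,-0.6],
    [0.11,0,0,0,0,0,-0.6],
    [0.12,0,0,0,0,0,-0.6],
    [0.13,0,0,0,0,0,-0.6],
    [0.14,0,0,0,0,0,-0.6],
    [0.15,0,0,0,0,0,-0.6],
    [0.16,0,0,0,0,0,-0.6],
    [0.17,0,0,0,0,0,-0.6],
    [0.17,0,0,0,0,0,-0.6],
  ],
)

```text
clock: 8.6
position: [540.1, -105.8, 8.6]
eef_rot: [-0.0, 0.782, 0.624, 0.0]
force: [0.4, -0.2, 1.2]
opening: 0.196
grip_force: 0.0
```

Request:
jog_arm(
  rows=[
    [0.01,0,0,0,0,0,-0.6],
    [0.02,0,0,0,0,0,-0.6],
    [0.03,0,0,0,0,0,-0.6],
    [0.04,0,0,0,0,0,-0.6],
    [0.05,0,0,0,0,0,-0.6],
    [0.05,0,0,0,0,0,-0.6],
  ],
)

```text
clock: 9.2
position: [542.3, -96.1, 8.6]
eef_rot: [-0.0, 0.782, 0.624, 0.0]
force: [-0.4, 0.0, -0.4]
opening: 0.203
grip_force: 0.0
```

Run:
```python
from h import *
a=capture("side")[:,:,::-1][160:280,180:300];b=capture("top")[:,:,::-1][160:280,220:340]
cv2.imwrite("pics/s3.png",cv2.resize(np.hstack([a,b]),(800,400),interpolation=cv2.INTER_CUBIC))
print(read_state()["force"],proj("side",(542,-96,8)),proj("top",(542,-96,8)))
```

```text
[-0.70551436  0.52829521  0.30451373] [257.33398904 238.36754637] [298.51861513 213.90939752]
```

View pics/s3.png

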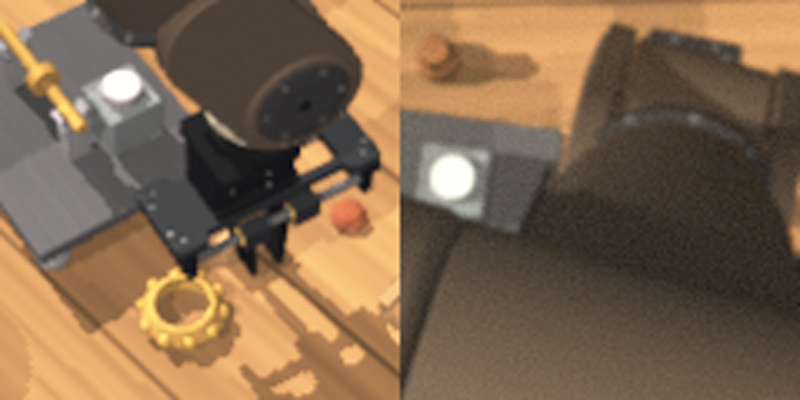

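Request:
jog_arm(
  rows=[
    [0.01,0,0,0,0,0,-0.6],
    [0.02,0,0,0,0,0,-0.6],
  ],
)

```text
clock: 9.5
position: [543.2, -92.6, 8.6]
eef_rot: [0.0, 0.782, 0.623, -0.0]
force: [-0.4, -2.4, -0.7]
opening: 0.2
grip_force: 1.5
```

Request:
jog_arm(
  rows=[
    [0.01,0,0,0,0,0,-0.6],
    [0.02,0,0,0,0,0,-0.6],
  ],
)

```text
clock: 9.7
position: [544.1, -88.6, 8.6]
eef_rot: [-0.0, 0.782, 0.623, 0.0]
force: [-0.2, -3.1, -0.8]
opening: 0.2
grip_force: 1.5
```

Request:
jog_arm(
  rows=[
    [0.01,0,0,0,0,0,-0.6],
    [0.02,0,0,0,0,0,-0.6],
  ],
)

```text
clock: 9.9
position: [545.0, -84.6, 8.6]
eef_rot: [-0.0, 0.782, 0.624, 0.0]
force: [-0.6, -2.6, -0.5]
opening: 0.201
grip_force: 1.5
```

Request:
jog_arm(
  rows=[
    [0.01,0,0,0,0,0,-0.6],
  ],
)

```text
clock: 10.0
position: [545.4, -82.7, 8.6]
eef_rot: [-0.0, 0.782, 0.623, 0.0]
force: [-0.8, -2.5, -1.0]
opening: 0.199
grip_force: 1.4
```

Request:
jog_arm(
  rows=[
    [0.01,0,0,0,0,0,-0.6],
  ],
)

```text
clock: 10.1
position: [545.8, -80.7, 8.6]
eef_rot: [-0.0, 0.782, 0.623, 0.0]
force: [-0.3, -3.3, 0.5]
opening: 0.201
grip_force: 1.8
```

Request:
jog_arm(
  rows=[
    [0.01,0,0,0,0,0,-0.6],
  ],
)

```text
clock: 10.2
position: [546.3, -78.9, 8.6]
eef_rot: [0.0, 0.782, 0.624, -0.0]
force: [-1.7, -6.0, -0.1]
opening: 0.199
grip_force: 3.4
```

Request:
jog_arm(
  rows=[
    [0.005,0,0,0,0,0,-0.6],
  ],
)

```text
clock: 10.3
position: [546.5, -78.1, 8.6]
eef_rot: [0.0, 0.782, 0.624, -0.0]
force: [-1.4, -7.5, -0.3]
opening: 0.201
grip_force: 4.1
```

Request:
jog_arm(
  rows=[
    [0.005,0,0,0,0,0,-0.6],
  ],
)

```text
clock: 10.4
position: [546.7, -77.4, 8.6]
eef_rot: [0.0, 0.782, 0.624, -0.0]
force: [-2.5, -10.5, -0.5]
opening: 0.199
grip_force: 4.9
```

Request:
jog_arm(
  rows=[
    [0.004,0,0,0,0,0,-0.6],
    [0.004,0,0,0,0,0,-0.6],
    [0.004,0,0,0,0,0,-0.6],
    [0.004,0,0,0,0,0,-0.6],
  ],
)

```text
clock: 10.8
position: [546.9, -76.7, 8.6]
eef_rot: [0.0, 0.782, 0.624, -0.0]
force: [-2.2, -8.2, 0.4]
opening: 0.203
grip_force: 4.1
```

Request:
jog_arm(
  rows=[
    [-0.02,0,0,0,0,0,-0.6],
    [-0.06,0,0,0,0,0,-0.6],
    [-0.12,0,0,0,0,0,-0.6],
    [-0.2,0,0,0,0,0,-0.6],
    [-0.2,0,0,0,0,0,-0.6],
  ],
)

```text
clock: 11.3
position: [537.6, -117.3, 8.6]
eef_rot: [0.0, 0.782, 0.623, 0.0]
force: [0.4, 0.7, -0.0]
opening: 0.199
grip_force: 0.0
```

Request:
jog_arm(
  rows=[
    [0,0,-0.98,0,0,0,-1],
    [0,0,-0.98,0,0,0,-1],
    [0,0,-0.98,0,0,0,-1],
    [0,0,-0.98,0,0,0,-1],
    [0,0,-0.98,0,0,0,-1],
    [0,0,-0.98,0,0,0,-1],
  ],
)

```text
clock: 11.9
position: [538.0, -115.4, 205.3]
eef_rot: [0.001, 0.782, 0.623, 0.001]
force: [0.7, 0.8, -0.7]
opening: 0.006
grip_force: 0.0
```

Run:
```python
from h import *
print(read_state()["qpos"])
# stay -> arc inside to boss; tool x yaw turned so q6 stays in range
plan([(440,0,210,None),(400,120,210,np.radians(110)),(453,199,200,None)])
```

```text
[-3.31477775e-01  3.94446518e-01  1.75619588e+00  1.79712642e-04
  9.89045848e-01 -1.06871367e-01]
[ 0.4534 -0.606  -0.0245] [0. 0. 0.]
[ 0.5404 -0.3287 -0.0007] [ 0.0006  0.0002 -0.1826]
[0.2805 0.3841 0.05  ] [0. 0. 0.]
```

Request:
jog_arm(
  rows=[
    [0.45,-0.61,-0.02,0,0,0,-1],
    [0.45,-0.61,-0.02,0,0,0,-1],
    [0.45,-0.61,-0.02,0,0,0,-1],
    [0.45,-0.61,-0.02,0,0,0,-1],
    [0.45,-0.61,-0.02,0,0,0,-1],
  ],
)

```text
clock: 12.4
position: [438.4, 0.3, 207.8]
eef_rot: [-0.001, 0.781, 0.624, -0.001]
force: [0.7, 0.2, -0.5]
opening: 0.003
grip_force: 0.0
```

Request:
jog_arm(
  rows=[
    [0.54,-0.33,0,0,0,-0.18,-1],
    [0.54,-0.33,0,0,0,-0.18,-1],
    [0.54,-0.33,0,0,0,-0.18,-1],
    [0.54,-0.33,0,0,0,-0.18,-1],
    [0.54,-0.33,0,0,0,-0.18,-1],
    [0.54,-0.33,0,0,0,-0.18,-1],
  ],
)

```text
clock: 13.0
position: [399.4, 119.1, 208.0]
eef_rot: [-0.0, 0.579, 0.816, -0.0]
force: [0.7, -0.1, 0.2]
opening: 0.007
grip_force: 0.0
```

Run:
```python
from h import *
np.set_printoptions(precision=1,suppress=True)
a=capture("side")[:,:,::-1];b=capture("top")[:,:,::-1]
for n in("side","top"):
    for q,z in(("boss_top",52),("wedge",0)):
        for r in place_of(q,n)[:4]: print(n,q,round(r["conf"],2),at(n,r["xy"],z))
k=lambda i,w,h:cv2.resize(i,(w,h),interpolation=cv2.INTER_CUBIC)
cv2.imwrite("pics/s4.png",np.hstack([k(a[140:280,140:280],400,400),k(b[160:290,165:295],400,400)]))
```

```text
side boss_top 0.7 [449.5 210.7  52. ]
side wedge 0.89 [565.1 -19.8   0. ]
side wedge 0.87 [ 509.1 -405.3    0. ]
top wedge 0.96 [ 501.6 -405.4    0. ]
top wedge 0.83 [554.9  -9.5   0. ]
top wedge 0.66 [ 611.  -234.1    0. ]
top wedge 0.23 [466.1 -87.2   0. ]
```

View pics/s4.png

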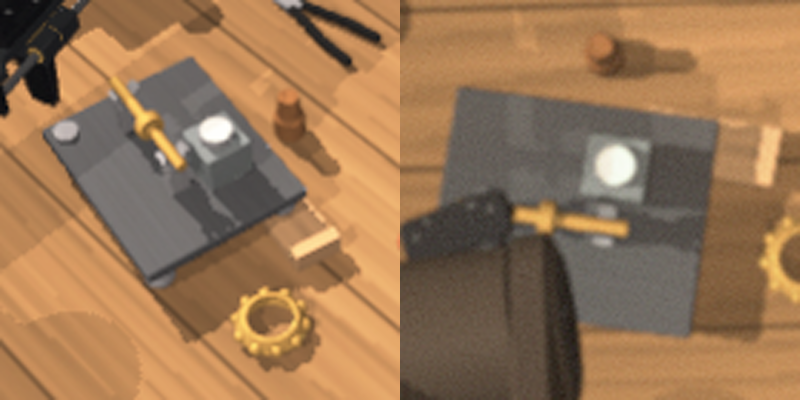

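Run:
```python
from h import *
np.set_printoptions(precision=1,suppress=True)
g=lambda p,z:at("side",(140+(p[0]+.5)*.35-.5,140+(p[1]+.5)*.35-.5),z)
t=lambda p,z:at("top",(165+(p[0]+.5)*.325-.5,160+(p[1]+.5)*.325-.5),z)
W=np.array([g(p,48) for p in[(192,58),(305,190),(43,132),(152,278)]])
print(W,W.mean(0));print("boss",g((65,131),52))
print("top",t((460,88),48),t((718,122),48),t((690,334),48),"mid",(t((460,88),48)+t((690,334),48))/2)
plan([(453,203,100,None)])
```

```text
[[611.1 194.2  48. ]
 [576.2 -17.5  48. ]
 [436.5 222.   48. ]
 [404.5   6.5  48. ]] [507.1 101.3  48. ]
boss [451.9 204.   52. ]
top [ 601.4 -135.5   48. ] [ 567.7 -347.9   48. ] [ 395.4 -314.2   48. ] mid [ 498.4 -224.8   48. ]
[0.3 0.4 0.5] [0. 0. 0.]
```

Request:
jog_arm(
  rows=[
    [0.3,0.4,0.2,0,0,0,-1],
    [0.3,0.4,0.2,0,0,0,-1],
    [0.3,0.4,0.2,0,0,0,-1],
    [0.3,0.4,0.3,0,0,0,-1],
    [0.3,0.4,0.5,0,0,0,-1],
    [0.3,0.4,0.68,0,0,0,-1],
    [0.3,0.4,0.68,0,0,0,-1],
    [0.3,0.4,0.68,0,0,0,-1],
  ],
)

```text
clock: 14.1
position: [454.1, 202.7, 73.2]
eef_rot: [-0.0, 0.577, 0.817, -0.0]
force: [-0.0, -1.1, 1.4]
opening: 0.008
grip_force: 0.0
```

Request:
jog_arm(
  rows=[
    [0,0,0.02,0,0,0,-1],
    [0,0,0.04,0,0,0,-1],
    [0,0,0.06,0,0,0,-1],
    [0,0,0.07,0,0,0,-1],
    [0,0,0.08,0,0,0,-1],
    [0,0,0.085,0,0,0,-1],
  ],
)

```text
clock: 14.7
position: [454.1, 202.9, 55.5]
eef_rot: [-0.0, 0.577, 0.817, 0.0]
force: [0.1, 0.6, -0.4]
opening: 0.004
grip_force: 0.0
```

Request:
jog_arm(
  rows=[
    [0,0,0.005,0,0,0,-1],
    [0,0,0.01,0,0,0,-1],
    [0,0,0.014,0,0,0,-1],
  ],
)

```text
clock: 15.0
position: [454.1, 203.0, 52.8]
eef_rot: [0.0, 0.577, 0.817, 0.0]
force: [0.1, 0.0, 0.2]
opening: 0.006
grip_force: 0.0
```

Request:
jog_arm(
  rows=[
    [0,0,0.004,0,0,0,-1],
    [0,0,0.004,0,0,0,-1],
  ],
)

```text
clock: 15.2
position: [454.1, 202.9, 52.0]
eef_rot: [-0.0, 0.577, 0.817, 0.0]
force: [-0.4, 0.0, -0.8]
opening: 0.008
grip_force: 0.0
```

Request:
jog_arm(
  rows=[
    [0,0,0.003,0,0,0,-1],
    [0,0,0.003,0,0,0,-1],
  ],
)

```text
clock: 15.4
position: [454.1, 203.0, 51.9]
eef_rot: [0.0, 0.577, 0.817, 0.0]
force: [-1.7, 0.5, 7.8]
opening: 0.003
grip_force: 3.8
```

Request:
jog_arm(
  rows=[
    [0,0,0.003,0,0,0,-1],
    [0,0,0.003,0,0,0,-1],
  ],
)

```text
clock: 15.6
position: [454.1, 203.0, 51.8]
eef_rot: [0.0, 0.577, 0.817, 0.0]
force: [-3.6, -0.7, 15.5]
opening: 0.005
grip_force: 7.7
```

Request:
jog_arm(
  rows=[
    [0,0,0,0,0,0,-1],
    [0,0,-0.02,0,0,0,-1],
    [0,0,-0.1,0,0,0,-1],
    [0,0,-0.3,0,0,0,-1],
    [0,0,-0.6,0,0,0,-1],
    [0,0,-0.75,0,0,0,-1],
    [0,0,-0.75,0,0,0,-1],
    [0,0,-0.75,0,0,0,-1],
    [0,0,-0.75,0,0,0,-1],
  ],
)

```text
clock: 16.5
position: [453.5, 202.8, 199.7]
eef_rot: [-0.001, 0.577, 0.817, -0.001]
force: [0.8, 0.2, -1.1]
opening: 0.008
grip_force: 0.0
```

Run:
```python
from h import *
a=capture("side")[:,:,::-1];s=read_state();print(s["force"],s["position"])
cv2.imwrite("pics/s5.png",cv2.resize(a[140:280,100:280],(720,560),interpolation=cv2.INTER_CUBIC))
```

```text
[-0.24555567 -0.23241161 -0.30491938] [453.53536258 202.74618185 199.51319052]
```

View pics/s5.png

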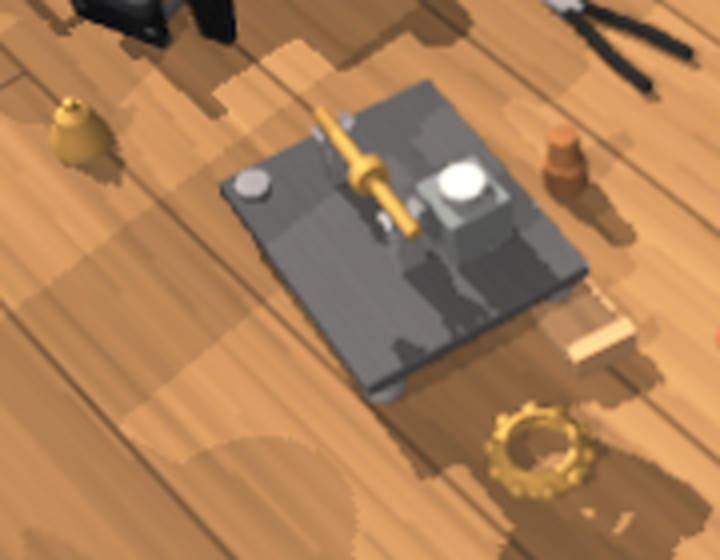

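The picture shows the stand level with the wedge under the short foot (heel at about 600, 340). The neighbouring things are where they were and the arm is clear.

```bash
python3 -c "
from cell import *
print(hand_in())"
```

```text
the job is handed in; nothing more can be done
None
```

The job is handed in: I pushed the wedge under the short foot until the stand sat level, pressed the boss with about 15 N (it met the fingers at 52 mm, the level height), and moved the arm clear; the hand-in returned no verdict.

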